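Snap the battery box lid shut all round

TASK

The lid of the grey battery box is on, but its four orange rim sections still stand up. With your fingertips press down each section in turn, gently, until it clicks and stays shut all round. Do not grasp or lift anything, leave the box standing where it is, and leave the tape roll, screwdriver and battery cell beside it alone.

Things in the scene. Friction and masses are not known exactly. Their poses are not given: they have to be found in the camera images.
- battery_box: grey battery box with a white lid panel and four orange rim sections, 130 (x) x 170 (y) x 53 mm high when shut, about 1 kg, loose on the bench. Origin: centre of its underside; z up; x along its short side, roughly away from the robot. The white lid panel between the sections is 62 x 102 mm, its top at 50 mm; the white corners are at 49 mm. Contact forces over 80 N overload the lid.
- near (a joint): angle of the orange near section, rad: about -0.02 to 0 = standing up (outer edge 8 mm too high), about 0.25 to 0.27 = shut. It is a flap 34 mm wide, hinged along the lid panel's edge. It snaps: pressed on its pad it resists with about 10 N at first, gives way a little past half travel, then goes down by itself and stays; let go sooner, it springs up again.
- near_pad (a point): top centre of the thumb pad of the near section: the section on the box's -x side, 98 mm long; pad centre at (-54, 0, 53) mm in the box frame when shut, about 6 mm higher and 1 mm nearer to the hinge when standing up (moves with the section). The ribbed pad is 18 mm wide, centred 23 mm out from the hinge, as long as the section less 12 mm.
- far (a joint): angle of the orange far section, rad: about -0.02 to 0 = standing up (outer edge 8 mm too high), about 0.25 to 0.27 = shut. It is a flap 34 mm wide, hinged along the lid panel's edge. It snaps: pressed on its pad it resists with about 10 N at first, gives way a little past half travel, then goes down by itself and stays; let go sooner, it springs up again.
- far_pad (a point): top centre of the thumb pad of the far section: the section on the box's +x side, 98 mm long; pad centre at (54, 0, 53) mm in the box frame when shut, about 6 mm higher and 1 mm nearer to the hinge when standing up (moves with the section). The ribbed pad is 18 mm wide, centred 23 mm out from the hinge, as long as the section less 12 mm.
- left (a joint): angle of the orange left section, rad: about -0.02 to 0 = standing up (outer edge 8 mm too high), about 0.25 to 0.27 = shut. It is a flap 34 mm wide, hinged along the lid panel's edge. It snaps: pressed on its pad it resists with about 10 N at first, gives way a little past half travel, then goes down by itself and stays; let go sooner, it springs up again.
- left_pad (a point): top centre of the thumb pad of the left section: the section on the box's +y side, 58 mm long; pad centre at (0, 74, 53) mm in the box frame when shut, about 6 mm higher and 1 mm nearer to the hinge when standing up (moves with the section). The ribbed pad is 18 mm wide, centred 23 mm out from the hinge, as long as the section less 12 mm.
- right (a joint): angle of the orange right section, rad: about -0.02 to 0 = standing up (outer edge 8 mm too high), about 0.25 to 0.27 = shut. It is a flap 34 mm wide, hinged along the lid panel's edge. It snaps: pressed on its pad it resists with about 10 N at first, gives way a little past half travel, then goes down by itself and stays; let go sooner, it springs up again.
- right_pad (a point): top centre of the thumb pad of the right section: the section on the box's -y side, 58 mm long; pad centre at (0, -74, 53) mm in the box frame when shut, about 6 mm higher and 1 mm nearer to the hinge when standing up (moves with the section). The ribbed pad is 18 mm wide, centred 23 mm out from the hinge, as long as the section less 12 mm.
- tape_roll: small dark roll of tape lying flat, 55 x 53 x 19 mm, beside the box's left end; origin: centre of its underside. A bystander.
- screwdriver: yellow-handled screwdriver lying on the robot's side of the box, 25 x 158 x 28 mm (long along its y); origin: centre of its underside. A bystander.
- red_cell: red and white battery cell lying beside the box's right end, 15 x 50 x 15 mm (long along its y); origin: centre of its underside. A bystander.

How it is judged:
By the outcome, as a careful person would: the job done as asked, in the order asked, and still so for the second after the job is handed in, with the robot touching nothing.
It also fails if it takes over 42 s, if anything falls off the work surface, if the arm or the gripper's body presses on something with over 40 N, if the wrist force passes 120 N, or if a joint passes its speed limit or range.

ROBOT

A 6-joint arm with a two-finger parallel gripper is mounted at the origin on a cart in front of the work surface, level with it; the furniture and walls round the work are solid. World frame = base frame: x ahead of the robot, y to its left, z up, the work surface at z = 0. Lengths are in mm, angles in rad, forces in N, time in s.
With the tool pointing down it reaches from about 300 to 775 mm from the base axis. Payload 14.6 kg.
Tool frame: the origin (TCP) lies midway between the tips of the shut fingers; the grasp point (between the pads) lies grasp_offset behind it (grasp_offset is the distance from the TCP to the grasp point, in mm); z points along the fingers, y is the line along which they close (so a half turn about z gives the same grasp; the last joint's range is limited). The gripper opens to 94 mm and grips with 3 to 60 N. Pads are 16 mm wide; open, the fingers measure 119 mm over their backs; the gripper's body (75 mm by 177 mm) begins 78 mm behind the grasp point.
Start: joints at [1.167, 0.3, 1.521, -0, 1.321, -0.067], TCP at [181.755, 519.09, 205.446] pointing down, gripper open.
Joint ranges: [-3.03, 3.03], [-0.79, 2.21], [0.23, 2.52], [-1.04, 4.18], [0, 3.07], [-2.55, 2.55]. Speed limits (rad/s): [2.22, 2.22, 2.57, 3.14, 3.14, 3.14].

INTERFACE

Orientations are given as [roll, pitch, yaw] about the fixed x, y, z axes, in that order (R = Rz(yaw) Ry(pitch) Rx(roll)).
In Python, from cell import * gives the robot as it stands. The module is installed in compiled form; this text tells all that it offers.
- The arm moves only by the shell command python3 -m jog 'ROWS' [FORCE]. ROWS is JSON, a list of rows, each a list of 3 entries, a list of its own where there are three numbers: the finger opening in mm, from 0 to 94, then the shift along the tool's x, y, z in units of 50 mm (1.0 is 50 mm), then the turn about the tool's z in units of 180 degrees (1.0 is 180 degrees). In form: [[fingers, [dx, dy, dz], twist], ...]. A call has 1 to 20 rows; each row shifts and turns the commanded pose from where the row before left it, along the tool's axes as they then stand; what a row does not reach is not made up. A row lasts 1/10 s, in which the tool goes at most 50 mm and 8.59 degrees, less where a joint would pass 70% of its speed; a pose out of reach is approached as far as the arm can. A call with a number of a shift or a turn outside -1 to 1 is refused whole. A call with a gripper value outside its range is refused whole. The fingers move at their own pace and stop on an object; FORCE is the grip in N (left out, the last holds). Time passes only in rows, so rows that do not move let the fingers close. It gives the time, the measured TCP pose, the force, the opening and the grip force at its end, in the units of the state.
- read_state(): the state, without advancing time (a new reading comes with each control period).
- camera(name): name is "scene" or "top" or "wrist"; returns the picture (480x640x3 uint8, red, green, blue); there is no depth.
- calibration(name): a dict with "mtx" (3x3 intrinsics, pixels), "distortion" ([k1, k2, p1, p2, k3] as OpenCV has them; the pictures are not rectified), "cam_to_world" (4x4, takes a point from camera to world coordinates); the wrist camera has in their place "hand_eye" (4x4, takes a point from camera to tool coordinates, whose origin is the TCP and whose axes are the flange's). Camera axes: x right, y down, z forward; pixel columns grow to the right and rows downward; lengths in mm; the calibration is good to about 2 mm. A picture is of the moment at which its call begins: read the wrist's pose just before it. calibration takes no time and is no camera call.
- sign_off(): hands the job in; it is judged then, once.
Trained networks look in the newest picture that a camera, given by its name, has taken for a name from the list of things; names that differ only in an ending like _2 or _b are one class to them, and where a whole thing is asked for, a point or a joint stands for the part that bears it (a point fixed in the world has none). Each returns a list of dicts, best first, with "conf" (0 to 1); they miss things now and then, are a little off and sometimes report something else, mostly with a low value. They report only what shows in the picture. A call takes as long as a camera call.
- regions_of(camera, query): "pixels" (480x640 bool, what is visible of it) and "rect" ([centre column, centre row, width, height] in pixels, round what is visible of it).
The state is a dict: "clock": time; "joints": joint angles; "qd": joint speeds; "effort": joint torques, N m; "eef_pos": TCP position; "eef_rot": TCP orientation; "wrist_force": force on the tool from outside, world axes, zero at the start; "moment": the same for the moment, N m; "finger_gap": finger opening in mm; "finger_force": force on a finger pad.
Only numpy, scipy, OpenCV 4.12 (cv2) and the standard library are available. Lean on these libraries where they do the work, as an engineer would, in place of code of your own. Each camera call takes 0.05 s, during which the arm holds its last target. There are 200 camera calls.

## Working session

There is one attempt and no reset: what is moved stays moved. The work goes in short steps, Python scripts to look and compute and a shell command to move; the robot and the scene stay as the last step left them, time stands still between calls to the robot, and variables do not carry over. Pictures are saved under pics/ and viewed, at most 10 in all, crops included, and the job is handed in when it is done.

```bash
mkdir -p pics
python3 - <<'E'
from cell import *
import cv2,numpy as np
s=read_state();print(s)
for n in("top","scene"):
    cv2.imwrite(f"pics/{n}0.png",cv2.cvtColor(camera(n),cv2.COLOR_RGB2BGR))
    for q in("battery_box","near_pad","far_pad","left_pad","right_pad","tape_roll","screwdriver","red_cell"):
        print(n,q,[(round(r["conf"],2),np.round(r["rect"])) for r in regions_of(n,q)][:2])
    c=calibration(n);print(c)
E
```

```text
{'clock': 0.0, 'joints': array([ 1.16744351e+00,  3.00465856e-01,  1.52155551e+00,  1.43987358e-05,
        1.32069564e+00, -6.66381609e-02]), 'qd': array([-2.51937187e-03, -1.19221328e-04, -6.41214670e-04, -3.23187494e-05,
       -1.19668786e-03, -4.73091811e-04]), 'effort': array([ 6.77444186e-04, -5.31812632e+01, -3.52731407e+01,  7.08115473e-02,
        2.43827188e-02, -1.06435341e-04]), 'eef_pos': array([181.63371963, 518.87692062, 204.90002231]), 'eef_rot': array([-3.14047172e+00, -8.87854624e-05,  2.80487438e+00]), 'wrist_force': array([ 0.26138643, -0.3040884 , -0.19612325]), 'moment': array([-0.00939068, -0.01220849,  0.02630806]), 'finger_force': 0.0, 'finger_gap': 94.18943237579846}
top battery_box [(0.78, array([315., 224., 126., 102.]))]
top near_pad [(0.8, array([305., 254.,  61.,  30.]))]
top far_pad [(0.82, array([316., 193.,  69.,  34.]))]
top left_pad [(0.97, array([267., 215.,  29.,  40.]))]
top right_pad [(0.83, array([354., 230.,  30.,  38.]))]
top tape_roll [(0.56, array([225., 215.,  30.,  27.]))]
top screwdriver [(0.76, array([304., 284.,  95.,  32.]))]
top re
[... 1151 characters left out ...]
red_cell [(0.75, array([369., 288.,  25.,  14.])), (0.74, array([276., 270.,  43.,  56.]))]
{'mtx': array([[465.19154829,   0.        , 318.80759403],
       [  0.        , 465.19154829, 239.86154974],
       [  0.        ,   0.        ,   1.        ]]), 'distortion': array([-0.05871316,  0.        ,  0.        ,  0.        ,  0.        ]), 'cam_to_world': array([[ 7.10124621e-01, -4.42390679e-01,  5.47734890e-01,
         3.47068432e+01],
       [-7.04027691e-01, -4.37046945e-01,  5.59763324e-01,
        -4.18847768e+02],
       [-8.24821661e-03, -7.83122248e-01, -6.21813084e-01,
         5.84925690e+02],
       [ 0.00000000e+00,  0.00000000e+00,  0.00000000e+00,
         1.00000000e+00]])}
```

```bash
cat > h.py <<'E'
from cell import *
import cv2,numpy as np
from scipy.spatial.transform import Rotation as R
def c2w(n,pts,z,T=None):
    c=calibration(n); T=c["cam_to_world"] if T is None else T
    u=cv2.undistortPoints(np.array(pts,float).reshape(-1,1,2),c["mtx"],np.array(c["distortion"])).reshape(-1,2)
    d=np.c_[u,np.ones(len(u))]@T[:3,:3].T; o=T[:3,3]
    return o+d*((z-o[2])/d[:,2])[:,None]
def cen(r):
    y,x=np.nonzero(r["pixels"]);return x.mean(),y.mean()
E
python3 - <<'E'
from h import *
im=camera("top")
P={}
for q in("near_pad","far_pad","left_pad","right_pad"):
    r=regions_of("top",q)[0];P[q]=c2w("top",[cen(r)],56)[0];print(q,r["conf"],P[q].round(1))
    m=r["pixels"].astype(np.uint8)
    ys,xs=np.nonzero(m);rc=cv2.minAreaRect(c2w("top",np.c_[xs,ys],56)[:,:2].astype(np.float32));print("  rect",np.round(rc[0],1),np.round(rc[1]),round(rc[2],1))
d=P["far_pad"]-P["near_pad"];e=P["left_pad"]-P["right_pad"]
print(np.linalg.norm(d),np.degrees(np.arctan2(d[1],d[0])),np.linalg.norm(e),np.degrees(np.arctan2(-e[0],e[1])))
for q in("tape_roll","screwdriver","red_cell"):
    r=regions_of("top",q)[0];print(q,c2w("top",[cen(r)],10)[0].round())
cv2.imwrite("pics/t1.png",cv2.resize(cv2.cvtColor(im,4)[130:330,200:430],None,fx=3,fy=3,interpolation=2))
print(calibration("wrist"),read_state()["clock"])
E
```

```text
near_pad 0.72 [478.5  89.2  56. ]
  rect [478.7  89.4] [97. 36.] 76.8
far_pad 0.83 [573.4  67.9  56. ]
  rect [573.6  68.1] [97. 35.] 77.0
left_pad 0.73 [541.8 145.1  56. ]
  rect [541.9 145.2] [36. 59.] 76.3
right_pad 0.66 [510.9  11.4  56. ]
  rect [511.1  11.2] [38. 59.] 75.5
97.23271216231743 -12.662960120109567 137.2325020448553 -13.003045580286944
tape_roll [548. 225.  10.]
screwdriver [431. 117.  10.]
red_cell [513. -55.  10.]
{'mtx': array([[346.24906183,   0.        , 326.28928711],
       [  0.        , 346.24906183, 236.95340488],
       [  0.        ,   0.        ,   1.        ]]), 'distortion': array([0.00784401, 0.        , 0.        , 0.        , 0.        ]), 'hand_eye': array([[ 3.90113998e-04, -9.64538081e-01, -2.63943436e-01,
         7.70067409e+01],
       [ 9.99999602e-01,  5.88032694e-04, -6.70848596e-04,
        -1.17231976e+00],
       [ 8.02266387e-04, -2.63943069e-01,  9.64537927e-01,
        -1.79023975e+02],
       [ 0.00000000e+00,  0.00000000e+00,  0.00000000e+00,
         1.00000000e+00]])} 1.3
```

View pics/t1.png

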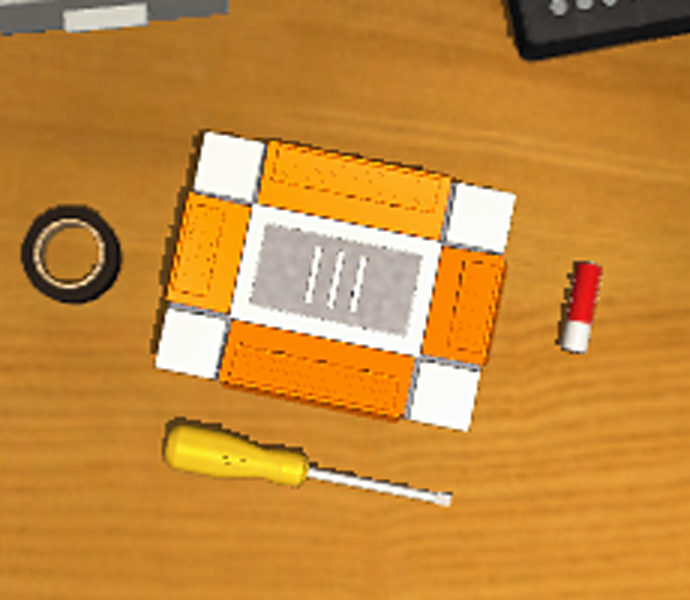

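View pics/scene0.png

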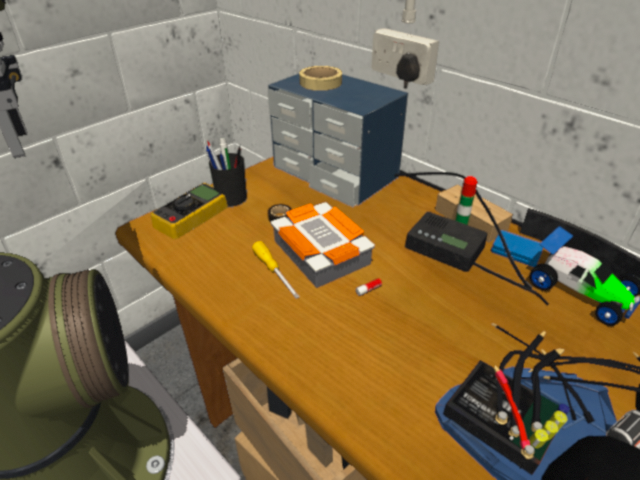

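The pictures show the box near (526, 78), turned about -13°, with all four sections standing up. The roll is to its left (crop 70,255), the screwdriver in front (300,470), and the cell to its right (580,305). I'll check the obstacles and work out the offsets.

Run:
```python
from h import *
print("cup base,cab bottom-left front, bottom right front, multimeter",c2w("scene",[(228,205),(275,168),(358,203),(190,215)],0).round())
C=np.array([526.2,78.4]);a=np.radians(-13);B=np.array([[np.cos(a),-np.sin(a)],[np.sin(a),np.cos(a)]])
c=calibration("scene");T=np.linalg.inv(c["cam_to_world"])
# cabinet height: project vertical above bottom-left front
b=c2w("scene",[(358,203)],0)[0]
for z in(0,100,150,200,250):print(z,cv2.projectPoints(np.array([b+[0,0,z]]),T[:3,:3],T[:3,3],c["mtx"],np.array(c["distortion"]))[0].ravel().round())
p=read_state()["eef_pos"]
for n,o in dict(near=(-53.5,0),far=(53.5,0),left=(0,73.5),right=(0,-73.5)).items():
    w=C+B@o; d=B.T@(w-p[:2]); print(n,w.round(1),"tool units",[round(-d[0]/50,3),round(d[1]/50,3)])
```

```text
cup base,cab bottom-left front, bottom right front, multimeter [[495. 342.   0.]
 [677. 393.   0.]
 [706. 140.   0.]
 [413. 370.   0.]]
0 [358. 203.]
100 [360. 164.]
150 [361. 142.]
200 [362. 119.]
250 [364.  95.]
near [474.1  90.4] tool units [np.float64(-7.625), np.float64(-7.038)]
far [578.3  66.4] tool units [np.float64(-9.765), np.float64(-7.038)]
left [542.7 150. ] tool units [np.float64(-8.695), np.float64(-5.568)]
right [509.7   6.8] tool units [np.float64(-8.695), np.float64(-8.508)]
```

```bash
python3 -m jog '[[0,[0,0,0],-0.035],[0,[-0.3,-0.3,0],0],[0,[-0.63,-0.58,0],0],[0,[-0.63,-0.58,0],0],[0,[-0.63,-0.58,0],0],[0,[-0.63,-0.58,0],0],[0,[-0.63,-0.58,0],0],[0,[-0.63,-0.58,0],0],[0,[-0.63,-0.58,0],0],[0,[-0.63,-0.58,0],0],[0,[-0.63,-0.58,0],0],[0,[-0.63,-0.58,0],0],[0,[-0.63,-0.58,0],0],[0,[-0.4,-0.36,0.3],0],[0,[0,0,0.6],0],[0,[0,0,0.6],0],[0,[0,0,0],0],[0,[0,0,0],0]]'
cat > rel.py <<'E'
from h import *
C=np.array([526.2,78.4]);a=np.radians(-13);B=np.array([[np.cos(a),-np.sin(a)],[np.sin(a),np.cos(a)]])
s=read_state();print("box-frame TCP mm",(B.T@(s["eef_pos"][:2]-C)).round(1),"z",s["eef_pos"][2].round(1),"F",s["wrist_force"].round(1),"gap",round(s["finger_gap"],1),"t",s["clock"],"yaw",np.degrees(s["eef_rot"]).round(1))
E
python3 rel.py
```

```text
clock: 3.1
eef_pos: [474.5, 90.4, 131.2]
eef_rot: [3.142, -0.0, 2.915]
wrist_force: [-0.3, -0.1, 0.1]
finger_gap: 0.3
finger_force: 0.0
box-frame TCP mm [-53.1   0.1] z 131.2 F [-0.3 -0.1  0.1] gap 0.3 t 3.1 yaw [180.  -0. 167.]
```

```bash
python3 -m jog '[[0,[0,0,0.5],0],[0,[0,0,0.5],0],[0,[0,0,0.28],0],[0,[0,0,0.06],0],[0,[0,0,0.04],0],[0,[0,0,0.04],0],[0,[0,0,0],0]]'; python3 -m jog '[[0,[0,0,0.03],0],[0,[0,0,0.03],0],[0,[0,0,0],0]]'
```

```text
clock: 3.8
eef_pos: [475.2, 90.5, 60.6]
eef_rot: [3.141, 0.002, 2.915]
wrist_force: [0.7, 0.6, 4.6]
finger_gap: 0.1
finger_force: 2.3
clock: 4.1
eef_pos: [474.4, 90.4, 56.9]
eef_rot: [3.141, 0.0, 2.915]
wrist_force: [-0.8, 0.7, 1.1]
finger_gap: 0.6
finger_force: 0.9
```

```bash
python3 -m jog '[[0,[0,0,0.03],0],[0,[0,0,0.03],0],[0,[0,0,0],0]]';python3 -m jog '[[0,[0,0,0.02],0],[0,[0,0,0.02],0],[0,[0,0,0],0]]'
```

```text
clock: 4.4
eef_pos: [474.3, 90.2, 53.3]
eef_rot: [-3.141, -0.0, 2.915]
wrist_force: [-0.4, 0.3, -0.2]
finger_gap: 0.6
finger_force: 0.0
clock: 4.7
eef_pos: [474.5, 90.3, 52.8]
eef_rot: [3.142, 0.0, 2.915]
wrist_force: [-9.5, -2.4, 22.8]
finger_gap: 0.6
finger_force: 11.0
```

Near clicked: the force dropped, then it bottomed at 53 mm. Next is the far section.

```bash
python3 -m jog '[[0,[0,0,-0.3],0],[0,[0,0,-0.3],0],[0,[-0.5,0,0],0],[0,[-0.6,0,0],0],[0,[-0.6,0,0],0],[0,[-0.44,0,0],0],[0,[0,0,0.2],0],[0,[0,0,0.14],0],[0,[0,0,0],0]]'; python3 rel.py; python3 -m jog '[[0,[0,0,0.06],0],[0,[0,0,0.04],0],[0,[0,0,0.03],0],[0,[0,0,0.03],0],[0,[0,0,0],0]]';python3 -m jog '[[0,[0,0,0.03],0],[0,[0,0,0.03],0],[0,[0,0,0.02],0],[0,[0,0,0],0]]'; python3 rel.py
```

```text
clock: 5.6
eef_pos: [577.0, 66.4, 62.9]
eef_rot: [-3.141, -0.003, 2.915]
wrist_force: [-0.0, -0.2, 0.7]
finger_gap: 0.7
finger_force: 0.0
box-frame TCP mm [52.2 -0.2] z 62.9 F [-0.  -0.2  0.7] gap 0.7 t 5.6 yaw [-180.    -0.2  167. ]
clock: 6.1
eef_pos: [578.8, 66.3, 56.9]
eef_rot: [3.141, 0.001, 2.915]
wrist_force: [1.3, -0.2, 3.0]
finger_gap: 0.6
finger_force: 1.1
clock: 6.5
eef_pos: [578.4, 66.3, 53.0]
eef_rot: [-3.142, -0.0, 2.915]
wrist_force: [-4.3, 0.4, 10.9]
finger_gap: 0.6
finger_force: 5.4
box-frame TCP mm [53.6 -0. ] z 53.0 F [-4.3  0.4 10.9] gap 0.6 t 6.5 yaw [-180.   -0.  167.]
```

```bash
python3 -m jog '[[0,[0,0,0.02],0],[0,[0,0,0],0]]';  python3 -m jog '[[0,[0,0,-0.3],0],[0,[0,0,-0.3],0],[0,[0.27,0.37,0],0],[0,[0.27,0.37,0],0],[0,[0.27,0.37,0],0],[0,[0.26,0.35,0],0],[0,[0,0,0.2],0],[0,[0,0,0.15],0],[0,[0,0,0],0]]'; python3 rel.py; python3 -m jog '[[0,[0,0,0.06],0],[0,[0,0,0.04],0],[0,[0,0,0.03],0],[0,[0,0,0.03],0],[0,[0,0,0],0]]';python3 -m jog '[[0,[0,0,0.03],0],[0,[0,0,0.03],0],[0,[0,0,0.02],0],[0,[0,0,0],0]]'; python3 rel.py
```

```text
clock: 6.7
eef_pos: [578.5, 66.3, 52.9]
eef_rot: [-3.142, 0.0, 2.915]
wrist_force: [-8.9, -0.7, 20.2]
finger_gap: 0.4
finger_force: 9.9
clock: 7.6
eef_pos: [542.5, 148.6, 62.7]
eef_rot: [-3.141, -0.002, 2.914]
wrist_force: [-0.1, -0.1, -0.2]
finger_gap: 0.5
finger_force: 0.0
box-frame TCP mm [ 0.1 72. ] z 62.7 F [-0.1 -0.1 -0.2] gap 0.5 t 7.6 yaw [-1.799e+02 -1.000e-01  1.670e+02]
clock: 8.1
eef_pos: [543.3, 149.3, 56.3]
eef_rot: [3.141, 0.001, 2.914]
wrist_force: [1.1, 0.5, 1.2]
finger_gap: 0.4
finger_force: 0.9
clock: 8.5
eef_pos: [543.0, 149.2, 52.9]
eef_rot: [-3.141, 0.0, 2.915]
wrist_force: [-5.0, -0.9, 13.9]
finger_gap: -0.1
finger_force: 7.2
box-frame TCP mm [ 0.5 72.8] z 52.9 F [-5.  -0.9 13.9] gap -0.1 t 8.5 yaw [-180.    0.  167.]
```

Left clicked too. Next is the right section, 146 mm away in -y.

```bash
python3 -m jog '[[0,[0,0,0.01],0],[0,[0,0,0],0]]';  python3 -m jog '[[0,[0,0,-0.3],0],[0,[0,0,-0.3],0],[0,[0,-0.5,0],0],[0,[0,-0.6,0],0],[0,[0,-0.6,0],0],[0,[0,-0.6,0],0],[0,[0,-0.6,0],0],[0,[0,0,0.2],0],[0,[0,0,0.14],0],[0,[0,0,0],0]]'; python3 rel.py; python3 -m jog '[[0,[0,0,0.06],0],[0,[0,0,0.04],0],[0,[0,0,0.03],0],[0,[0,0,0.03],0],[0,[0,0,0],0]]';python3 -m jog '[[0,[0,0,0.03],0],[0,[0,0,0.03],0],[0,[0,0,0.02],0],[0,[0,0,0],0]]'; python3 rel.py
```

```text
clock: 8.7
eef_pos: [543.1, 149.2, 52.8]
eef_rot: [3.142, 0.001, 2.915]
wrist_force: [-7.4, -2.2, 18.8]
finger_gap: 0.3
finger_force: 9.5
clock: 9.7
eef_pos: [509.8, 8.7, 63.4]
eef_rot: [-3.141, -0.002, 2.915]
wrist_force: [-0.2, -0.9, 1.0]
finger_gap: 0.6
finger_force: 0.0
box-frame TCP mm [ -0.3 -71.6] z 63.4 F [-0.2 -0.9  1. ] gap 0.6 t 9.7 yaw [-1.80e+02 -1.00e-01  1.67e+02]
clock: 10.2
eef_pos: [510.5, 8.3, 56.7]
eef_rot: [-3.141, 0.001, 2.915]
wrist_force: [0.7, -1.3, 3.0]
finger_gap: 0.8
finger_force: 1.2
clock: 10.6
eef_pos: [510.4, 8.3, 53.0]
eef_rot: [3.141, 0.0, 2.915]
wrist_force: [-4.4, 0.2, 10.3]
finger_gap: 0.5
finger_force: 5.4
box-frame TCP mm [  0.3 -71.9] z 53.0 F [-4.4  0.2 10.3] gap 0.5 t 10.6 yaw [180.   0. 167.]
```

Lift away toward the robot (tool +x), then look.

```bash
python3 -m jog '[[0,[0,0,0.01],0],[0,[0,0,0],0],[0,[0,0,-0.4],0],[0,[0,0,-0.8],0],[0,[0,0,-0.8],0],[0,[0,0,-0.8],0],[0,[0.6,0,-0.6],0],[0,[0.7,0,0],0],[0,[0.7,-0.3,0],0],[0,[0.5,-0.3,0],0],[0,[0,0,0],0],[0,[0,0,0],0]]'
python3 - <<'E'
from h import *
P={}
t=camera("top");
for q in("near_pad","far_pad","left_pad","right_pad"):
    r=regions_of("top",q)
    if r:P[q]=c2w("top",[cen(r[0])],52)[0];print(q,P[q].round(1))
s=camera("scene")
a=cv2.resize(s[180:310,240:400],None,fx=4.5,fy=4.5,interpolation=2)
cv2.imwrite("pics/s2.png",cv2.cvtColor(a,4));cv2.imwrite("pics/t2.png",cv2.resize(cv2.cvtColor(t,4)[130:330,200:430],None,fx=3,fy=3,interpolation=2))
E
```

```text
clock: 11.8
eef_pos: [382.0, 7.0, 222.2]
eef_rot: [3.141, 0.001, 2.914]
wrist_force: [0.8, -0.6, -0.3]
finger_gap: 0.3
finger_force: 0.0
near_pad [479.3  88.7  52. ]
far_pad [573.2  68.1  52. ]
left_pad [541.2 144.8  52. ]
right_pad [511.   12.2  52. ]
```

View pics/s2.png

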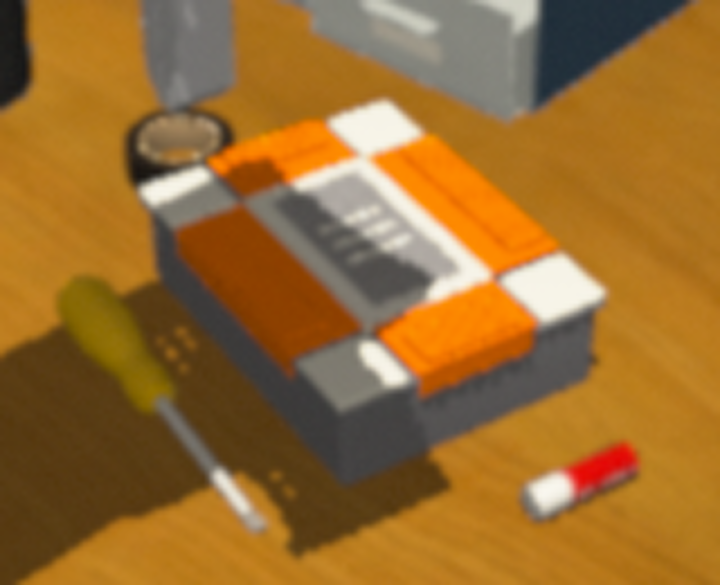

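View pics/t2.png

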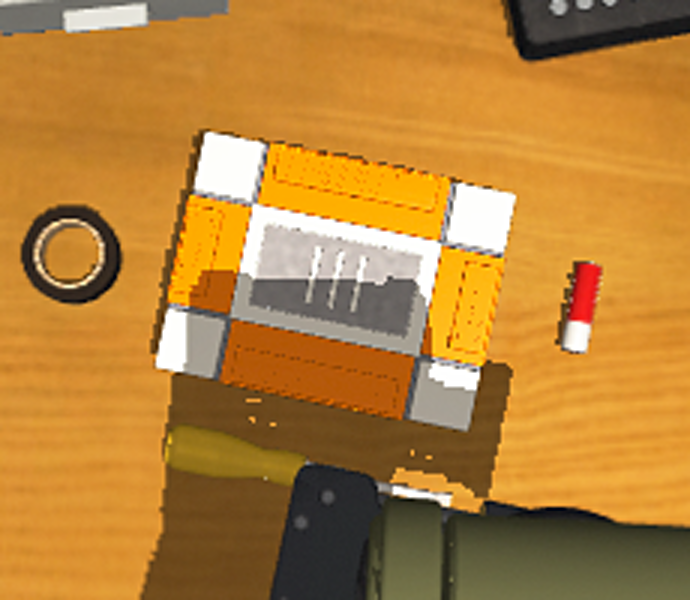

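The box and its neighbours haven't moved. Near (300,300 in the scene crop) lies in the arm's shadow, so I'll move the arm aside for a clear view.

```bash
python3 -m jog '[[0,[0,-0.5,0],0],[0,[0,-0.8,0],0],[0,[0,-0.8,0],0],[0,[0,-0.8,0],0],[0,[0,-0.8,0],0],[0,[0,-0.8,0],0],[0,[0,-0.5,0],0],[0,[0,0,0],0],[0,[0,0,0],0]]'
python3 - <<'E'
from h import *
t=camera("top")[130:330,200:430]
s=camera("scene")[180:310,240:400]
o=cv2.cvtColor(cv2.imread("pics/scene0.png"),4)[180:310,240:400]
a=np.hstack([cv2.resize(x,None,fx=2.5,fy=2.5,interpolation=2) for x in(o,s)])
cv2.imwrite("pics/s3.png",cv2.cvtColor(a,4))
cv2.imwrite("pics/t3.png",cv2.resize(cv2.cvtColor(t,4),None,fx=2.5,fy=2.5,interpolation=2))
E
```

```text
clock: 13.0
eef_pos: [325.5, -236.6, 221.6]
eef_rot: [3.141, -0.001, 2.914]
wrist_force: [0.5, 0.4, 0.1]
finger_gap: 0.6
finger_force: 0.0
```

View pics/s3.png

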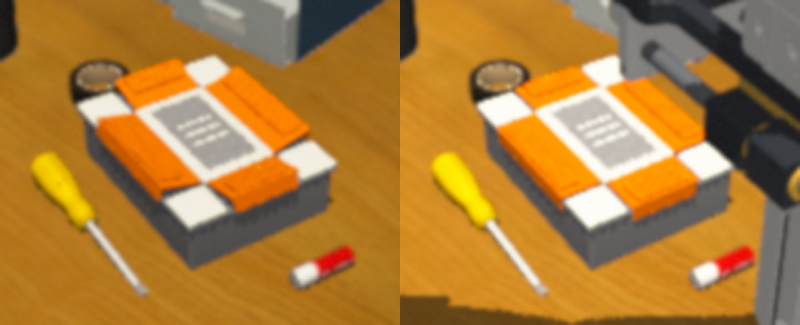

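View pics/t3.png

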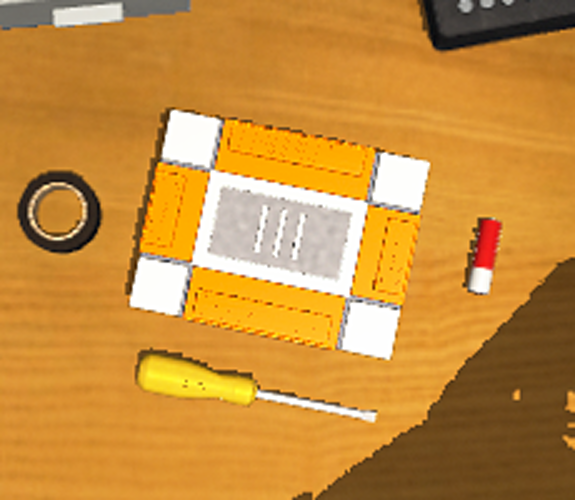

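All four sections now show the same shade and sit flush. The near one at (545,160) and right one at (650,190) are visibly lower than in the first picture, and nothing else has moved.

```bash
python3 -c "
from cell import *
print(sign_off())"
```

```text
the job is handed in; nothing more can be done
None
```

All four rim sections (near, far, left, right, in that order) are pressed shut and look flush; the highest wrist reading was about 23 N upward, the box and the items beside it look unmoved, and the job was handed in at about 13 s with the arm clear.

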